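Charge the handheld microphone under the monitor shelf

TASK

Take the handheld microphone from its sloping stand and put it tail down into the charging well of the dock, under the little monitor shelf, so that it stands upright and fully home, and let it go. Then push the dock's toggle lever all the way over, away from the dock's front, to switch the charger on. Leave the tape roll, the bottle and the lens cap where they are.

Things in the scene. Friction and masses are not known exactly. Their poses are not given: they have to be found in the camera images.
- mic: Black handheld microphone, 200 mm long, 0.2 to 0.35 kg, balancing 120 mm from the tail. Barrel 32 mm in diameter; its last 10 mm narrow to a 24 mm flat tail; head 38 mm in diameter from 172 mm up to a rounded-off top at 200 mm. Origin: centre of the tail's end face; z runs along the barrel to the head. At first it leans in the stand 35 degrees from vertical, head towards the stand's +x.
- stand: Fixed dark steel sloping stand, base 160 x 110 x 12 mm, origin under its middle. The barrel lies on a 16 mm wide rail (under it, on the +x side) that reaches 120 mm up from the tail, between two cheeks (46 mm over their outsides) that reach 60 mm up; above that it is free. The upper (-x) side is open: the microphone can be lifted straight up.
- dock: Fixed grey charging dock. Origin on the table under the well's axis; its front faces its -x, y to its left, z up. Block x -75 to 100 mm, y +-65 mm, 95 mm high, the well in its top; over it a shelf with a monitor, leaving less height than the microphone is long. A wing 30 mm high on its left (y 65 to 150, x -80 to 20 mm) carries the toggle lever.
- well_mouth (a point): Centre of the well's mouth on the block's top, 95 mm above the table; axes as the dock's. The upper well is a slot 48 mm along x (+-24 mm) and 38 mm along y, 62 mm deep. Its near (-x) lip is cut away by a slope from x = -46 mm at the top to x = -24 mm at 20 mm depth, so that the microphone can go in leaning towards the front.
- well_floor (a point): Centre of the well's floor, 90 mm below the mouth on the well's axis, where the tail rests when home. The lowest 28 mm of the well are a round bore 36 mm in diameter. Seated, the microphone stands 110 mm out of the block, upright.
- shelf_edge (a point): Middle of the lower front edge of the shelf: 6 mm in front of the well's axis, 158 mm above the block's top. The shelf is 18 mm thick, y +-65 mm, and reaches back 121 mm to two posts (14 mm thick, 88 mm behind the axis, y +-54 mm). On it a hooded monitor, up to 71 mm above the shelf, its hood starting 15 mm behind this edge.
- switch (a joint): Angle of the toggle lever in rad: 0 to 0.2 at the start, leaning to the dock's front (-x); pushed towards the dock's +x it goes upright at 0.5 and reaches its stop at 1.0. It stays where it is left; light friction.
- switch_tip (a point): Upper end, a small ball, of the steel toggle lever, a thin bar about 80 mm long on the wing to the left of the well, pivoting about the dock's y axis.
- tape: Bystander: grey tape roll lying flat, 84 mm in diameter, 25 mm high, origin under its centre.
- cleaner: Bystander: white bottle with a black cap, 52 mm in diameter, 130 mm high, origin under its centre.
- cap: Bystander: black lens cap, disc 90 mm in diameter, 22 mm high, origin under its centre.
Not all that is in view belongs to the job. Of the things that look like the mic, the middle-sized one is meant.

How it is judged:
By the outcome, as a careful person would: the job done as asked, in the order asked, and still so for the second after the job is handed in, with the robot touching nothing.
It also fails if it takes over 72 s, if anything falls off the work surface, if the arm or the gripper's body presses on something with over 40 N, if the wrist force passes 120 N, or if a joint passes its speed limit or range.

ROBOT

A 6-joint arm with a two-finger parallel gripper is mounted at the origin on the work surface. World frame = base frame: x ahead of the robot, y to its left, z up, the work surface at z = 0. Lengths are in mm, angles in rad, forces in N, time in s.
With the tool pointing down it reaches from about 350 to 975 mm from the base axis. Payload 7.1 kg.
Tool frame: the origin (TCP) lies midway between the tips of the shut fingers; the grasp point (between the pads) lies manip.hold_point_z behind it (manip.hold_point_z is the distance from the TCP to the grasp point, in mm); z points along the fingers, y is the line along which they close (so a half turn about z gives the same grasp; the last joint's range is limited). The gripper opens to 88 mm and grips with 3 to 60 N. Pads are 20 mm wide; open, the fingers measure 115 mm over their backs; the gripper's body (75 mm by 178 mm) begins 61 mm behind the grasp point.
Start: joints at [1.145, 0.423, 1.63, -0, 1.089, -0.019], TCP at [247.263, 573.991, 222.675] pointing down, gripper open.
Joint ranges: [-3, 3], [-0.9, 2.11], [0.09, 2.58], [-1.31, 4.45], [0.11, 2.69], [-2.54, 2.54]. Speed limits (rad/s): [2.39, 2.39, 3.01, 3.14, 3.14, 3.14].

INTERFACE

Orientations are given as a unit quaternion [x, y, z, w].
In Python, from plant import manip gives the robot as it stands.
- The arm moves only by the tool arm_command, never from a script. Its arguments are lists of equal length, an entry for each row: "twist": the turn, a rotation vector about the tool's x, y, z each as a share of 45 degrees, from -1 to 1, a list of three; "slide": the shift along the tool's x, y, z each as a share of 0.15 m, from -1 to 1, a list of three; "gripper": the closure, from 0 (fully open) to 1 (shut). In form: {"twist": [[rx, ry, rz], ...], "slide": [[dx, dy, dz], ...], "gripper": [gripper, ...]}. A call has 1 to 5 rows; each row is the pose to reach, as a shift and turn from the pose commanded when the call began, along the tool's axes at that moment; what a row does not reach only later rows make up. A row lasts 1/8 s, in which the tool goes at most 62.5 mm and 10.7 degrees, less where a joint would pass 70% of its speed; a pose out of reach is approached as far as the arm can. A call with a number of a shift or a turn outside -1 to 1 is refused whole. A call with a gripper value outside its range is refused whole. The fingers move at their own pace and stop on an object; "squeeze" is the grip in N (left out, the last holds). Time passes only in rows, so rows that repeat a pose let the fingers close. It gives the time, the measured TCP pose, the force, the opening and the grip force at its end, in the units of the state.
- manip.get_state(): the state, without advancing time (a new reading comes with each control period).
- manip.capture(name): name is "side" or "top"; returns a dict with "pixels" (420x560x3 uint8, blue, green, red), "depth" (420x560 float32, mm along the optical axis (not along the pixel's ray), 0 where there is no reading), "vfov" (degrees; the focal length in pixels is half the picture's height over the tangent of half this angle, whatever the lens; pixels are square), "cx", "cy" (the principal point, pixels), "R" (3x3) and "t" (3): a world point X has camera coordinates R X + t. Camera axes: x right, y down, z forward; pixel columns grow to the right and rows downward; lengths in mm; the calibration is good to about 2 mm. A picture is of the moment at which its call begins.
- manip.finish_job(): hands the job in; it is judged then, once.
The state is a dict: "clock": time; "joint_positions": joint angles; "qd": joint speeds; "joint_efforts": joint torques, N m; "ee_pos": TCP position; "tcp_rot": TCP orientation; "ft_force": force on the tool from outside, world axes, zero at the start; "torque": the same for the moment, N m; "gripper_width": finger opening in mm; "grip_force": force on a finger pad.
Only numpy, scipy, OpenCV 4.12 (cv2) and the standard library are available. Lean on these libraries where they do the work, as an engineer would, in place of code of your own. Each camera call takes 0.05 s, during which the arm holds its last target. There are 200 camera calls.

## Working session

There is one attempt and no reset: what is moved stays moved. The work goes in short steps, Python scripts to look and compute and a tool call to move; the robot and the scene stay as the last step left them, time stands still between calls to the robot, and variables do not carry over. Pictures are saved under pics/ and viewed, at most 10 in all, crops included, and the job is handed in when it is done.

Besides the shell and the picture viewer there is one more tool, called after "Emit:" as name(argument=value, ...) on one line, values as JSON. arm_command: Moves the arm, as the interface text tells. Its arguments: {"type":"object","properties":{"twist":{"type":"array"},"slide":{"type":"array"},"gripper":{"type":"array"},"squeeze":{"type":"number"}},"required":["twist","slide","gripper"]}

```bash
mkdir -p pics; ls
python3 - <<'E'
from plant import manip
import cv2,numpy as np
s=manip.get_state()
for k,v in s.items(): print(k,np.round(v,3).tolist())
print(manip.hold_point_z)
for n in("side","top"):
    c=manip.capture(n); cv2.imwrite(f"pics/{n}0.png",c["pixels"]); np.savez(f"{n}0.npz",**c)
    print(n,c["vfov"],c["cx"],c["cy"],np.round(c["R"],3).tolist(),np.round(c["t"],1).tolist(), (-np.array(c["R"]).T@c["t"]).round())
E
```

```text
pics
clock 0.0
joint_positions [1.145, 0.424, 1.631, -0.0, 1.089, -0.019]
qd [0.0, -0.001, -0.0, 0.001, 0.0, -0.001]
joint_efforts [-0.003, -54.464, -27.365, 0.064, 0.023, -0.0]
ee_pos [247.034, 573.471, 221.896]
tcp_rot [0.202, 0.979, -0.001, -0.0]
ft_force [0.169, -0.614, 0.505]
torque [-0.014, -0.007, 0.047]
grip_force 0.0
gripper_width 88.015
18.700000000000003
side 47.33944900249281 286.24842072076285 213.35953114092388 [[0.912, -0.41, -0.002], [-0.318, -0.704, -0.634], [0.259, 0.579, -0.773]] [-531.5, 288.1, 1589.8] [ 166. -936. 1411.]
top 55.51235675521872 284.6365430026722 211.02028151431767 [[-0.118, -0.993, -0.006], [-0.961, 0.115, -0.25], [0.249, -0.024, -0.968]] [65.7, 615.2, 1158.8] [ 311.   22. 1276.]
```

View pics/side0.png

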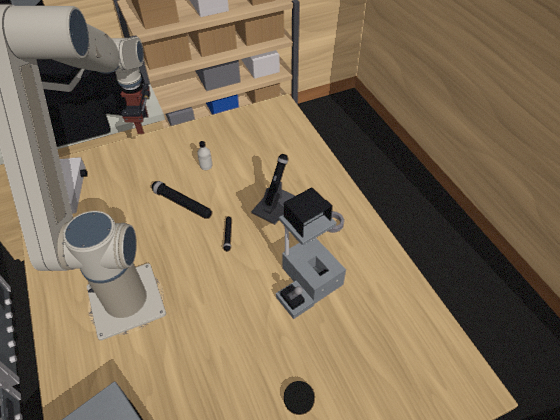

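View pics/top0.png

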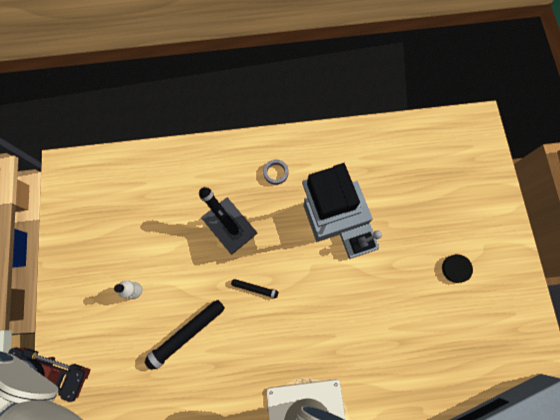

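The mic leans in its stand (top ~(228,210); head at (205,193)). The dock is at (340,200), with its wing and lever near (365,240) in the top view. In the side view the well shows at (322,266). The loose black bars are decoys.

```bash
cat > h.py <<'E'
import numpy as np,cv2
def cloud(c):
    d=np.asarray(c["depth"],float);h,w=d.shape
    f=h/2/np.tan(np.radians(float(c["vfov"]))/2)
    v,u=np.mgrid[:h,:w]
    P=np.stack([(u-c["cx"])/f*d,(v-c["cy"])/f*d,d],-1)
    W=(P-c["t"])@np.asarray(c["R"]); W[d<=0]=np.nan
    return W
def proj(c,X):
    h=c["depth"].shape[0];f=h/2/np.tan(np.radians(float(c["vfov"]))/2)
    p=np.asarray(c["R"])@np.asarray(X)+c["t"]; return p[:2]/p[2]*f+[c["cx"],c["cy"]]
E
python3 - <<'E'
from h import *
for n,roi in (("side",(slice(150,325),slice(240,350))),("top",(slice(155,265),slice(295,385)))):
    c=np.load(n+"0.npz");W=cloud(c);M=np.zeros(W.shape[:2],bool);M[roi]=1
    for lo,hi,nm in((86,104,"block"),(22,38,"wing"),(262,282,"shelf"),(300,360,"monitor"),(45,82,"lever")):
        m=M&(W[...,2]>lo)&(W[...,2]<hi)
        p=W[m]
        if len(p)<5: print(n,nm,len(p));continue
        r=cv2.minAreaRect(p[:,:2].astype(np.float32))
        print(n,nm,len(p),np.median(p[:,2]).round(1),np.round(cv2.boxPoints(r)).tolist(),np.round(r[1]),round(r[2],1))
# mic + stand
for n,roi in (("side",(slice(145,225),slice(245,295))),("top",(slice(180,255),slice(190,262)))):
    c=np.load(n+"0.npz");W=cloud(c);M=np.zeros(W.shape[:2],bool);M[roi]=1
    m=M&(W[...,2]>6)&(W[...,2]<18);r=cv2.minAreaRect(W[m][:,:2].astype(np.float32));print(n,"base",np.round(r[0]),np.round(r[1]),r[2],np.median(W[m][:,2]))
    for z in range(20,220,15):
        m=M&(W[...,2]>z)&(W[...,2]<z+15)&(W[...,0]>0)
        if m.sum()>2:
            p=W[m];print(z,m.sum(),np.round(np.median(p,0)),np.round(p[:,:2].min(0)),np.round(p[:,:2].max(0)))
a=cv2.resize(cv2.imread("pics/side0.png")[140:325,235:355],None,fx=3.2,fy=3.2,interpolation=2)
b=cv2.resize(cv2.imread("pics/top0.png")[155:265,190:390],None,fx=2,fy=2,interpolation=2)
o=np.zeros((592,800,3),np.uint8);o[:a.shape[0],:a.shape[1]]=a[:592];o[:220,390:790]=b
cv2.imwrite("pics/crop.png",o)
E
```

```text
side block 1699 94.5 [[460.0, 180.0], [498.0, -275.0], [686.0, -259.0], [648.0, 196.0]] [189. 456.] 4.9
side wing 608 28.9 [[433.0, -279.0], [709.0, -359.0], [853.0, 133.0], [577.0, 213.0]] [513. 287.] 73.7
side shelf 701 270.8 [[518.0, -84.0], [543.0, -205.0], [673.0, -179.0], [648.0, -57.0]] [133. 124.] 11.5
side monitor 1132 340.5 [[528.0, -92.0], [550.0, -189.0], [662.0, -164.0], [640.0, -68.0]] [114.  99.] 12.5
side lever 957 59.0 [[433.0, 181.0], [471.0, -280.0], [687.0, -262.0], [649.0, 199.0]] [216. 463.] 4.7
top block 833 94.9 [[466.0, -107.0], [501.0, -280.0], [685.0, -244.0], [651.0, -71.0]] [188. 177.] 11.2
top wing 508 30.1 [[425.0, -267.0], [537.0, -315.0], [642.0, -73.0], [530.0, -24.0]] [264. 122.] 66.5
top shelf 434 271.0 [[519.0, -82.0], [543.0, -202.0], [670.0, -176.0], [646.0, -56.0]] [129. 122.] 11.5
top monitor 1919 340.9 [[530.0, -89.0], [550.0, -185.0], [659.0, -162.0], [639.0, -66.0]] [112.  98.] 11.9
top lever 505 56.4 [[444.0, -255.0], [540.0, -300.0], [648.0, -72.0], [552.0, -27.0]] [252. 106.] 64.7
side base [644. 292.] [435. 206.] 68.25947570800781 10.80
[... 715 characters left out ...]
16361236572266 12.033162867708148
20 19 [568. 152.  26.] [560. 138.] [664. 186.]
35 29 [570. 150.  46.] [554. 130.] [604. 168.]
50 56 [572. 153.  55.] [556. 132.] [615. 185.]
65 71 [580. 155.  73.] [566. 135.] [624. 179.]
80 89 [591. 164.  87.] [573. 142.] [632. 203.]
95 61 [596. 166. 101.] [581. 146.] [619. 187.]
110 50 [605. 173. 117.] [595. 162.] [629. 196.]
125 53 [613. 179. 132.] [605. 170.] [637. 202.]
140 54 [622. 184. 146.] [614. 176.] [641. 207.]
155 56 [631. 192. 162.] [622. 182.] [649. 211.]
170 60 [641. 196. 176.] [632. 185.] [658. 217.]
185 44 [647. 201. 194.] [639. 192.] [681. 225.]
200 127 [660. 212. 208.] [645. 195.] [683. 230.]
215 10 [664. 209. 216.] [657. 204.] [670. 218.]
```

View pics/crop.png

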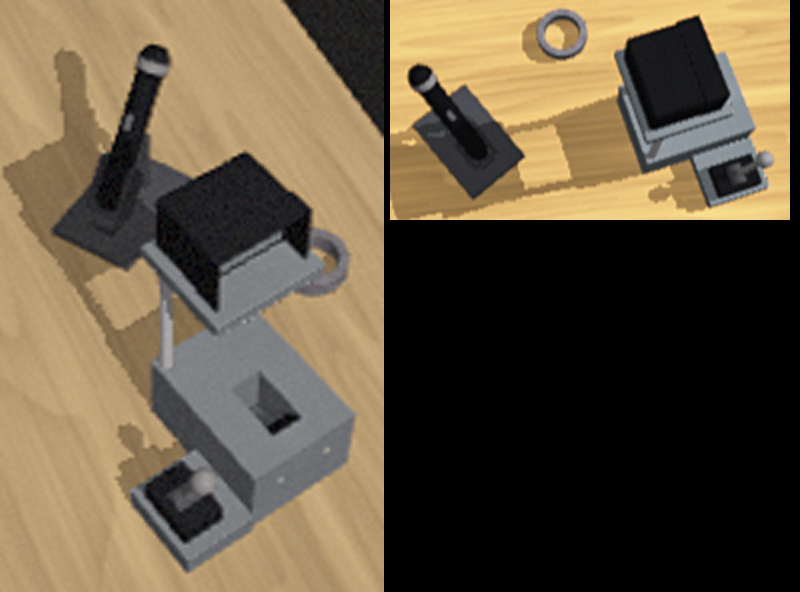

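The crop shows the dock's front and hood mouth facing the side camera. Dock +x is therefore at about 101.5° world yaw, and the wing faces the robot. The slot is near crop (268,405), the lever ball near (203,482) and the mic head near (153,60). Next I'll fit the poses.

Run:
```python
from h import *
from scipy.optimize import least_squares
from scipy.spatial.transform import Rotation as Ro
from plant import manip
print([a for a in dir(manip) if a[0]!='_'])
C={n:np.load(n+"0.npz") for n in("side","top")};W={n:cloud(C[n]) for n in C}
# mic: cylinder through barrel points
ps=[]
for n in W:
    w=W[n];m=(w[...,2]>85)&(w[...,2]<180)
    d=np.hypot(w[...,0]-(606+(w[...,2]-117)*.58),w[...,1]-(173+(w[...,2]-117)*.38)); m&=d<32
    ps.append(w[m]);
def ax(p): v=np.array([p[2],p[3],1]);return np.array([p[0],p[1],130]),v/np.linalg.norm(v)
def res(p,P):
    a,v=ax(p);return np.linalg.norm(np.cross(P-a,v),axis=1)-16
for nm,P in(("side",ps[0]),("top",ps[1]),("both",np.vstack(ps))):
    r=least_squares(res,[622,182,.58,.38],args=(P,),loss="soft_l1",f_scale=2);a,v=ax(r.x)
    print(nm,len(P),r.x.round(3),"tilt",np.degrees(np.arccos(v[2])).round(1),"az",np.degrees(np.arctan2(v[1],v[0])).round(1),np.median(abs(r.fun)).round(2))
for n in W:  # top end along axis
    w=W[n].reshape(-1,3);q=w-a;t=q@v;d=np.linalg.norm(q-t[:,None]*v,axis=1);t=t[(d<22)&(w[:,2]>150)]
    print(n,"top t",np.sort(t)[-8:].round(1))
# dock block top, well and lever
psi=np.radians(101.5);o=np.array([606.6,-185]);ex=np.array([np.cos(psi),np.sin(psi)]);ey=np.array([-ex[1],ex[0]])
for n in W:
    w=W[n];D=np.stack([(w[...,:2]-o)@ex,(w[...,:2]-o)@ey,w[...,2]],-1)
    m=(abs(D[...,2]-95)<5)&(abs(D[...,0])<120)&(abs(D[...,1])<80);r=cv2.minAreaRect(w[m][:,:2].astype(np.float32))
    print(n,"block D min/max",D[m].min(0).round(),D[m].max(0).round(),np.round(r[0]),np.round(r[1]),round(r[2],1))
    m=(D[...,2]<85)&(abs(D[...,0]+10)<50)&(abs(D[...,1])<30)
    if m.any(): print("  well",m.sum(),D[m].min(0).round(),D[m].max(0).round())
    m=(D[...,2]>78)&(D[...,2]<135)&(D[...,1]>72)&(D[...,1]<160)&(abs(D[...,0]+30)<80)
    print("  ball",m.sum(),np.median(D[m],0).round(),D[m].min(0).round(),D[m].max(0).round())
    m=(abs(D[...,2]-30)<4)&(D[...,1]>72)&(D[...,1]<175)&(abs(D[...,0]+30)<90)
    r=cv2.minAreaRect(D[m][:,:2].astype(np.float32));print("  wing",np.round(cv2.boxPoints(r)).tolist())
# wrist angles
def R(az,dep,s): # tool z at azimuth az, depression dep; y=s*horizontal left
    a,d=np.radians([az,dep]);z=np.array([np.cos(a)*np.cos(d),np.sin(a)*np.cos(d),-np.sin(d)])
    y=s*np.array([-np.sin(a),np.cos(a),0]);return np.c_[np.cross(y,z),y,z]
for s in(1,-1):
  for nm,az,dep,q1 in(("stand",32,80,16),("lean",101.5,23,-25),("up",101.5,45,-25)):
    for q23 in(1.7,2.2,2.6):
        M=Ro.from_euler("zy",[-np.radians(q1),0]).as_matrix()
        M=Ro.from_rotvec([0,-q23,0]).as_matrix()@Ro.from_rotvec([0,0,-np.radians(q1)]).as_matrix()@R(az,dep,s)
        e=Ro.from_matrix(M).as_euler("ZYZ");print(s,nm,q23,(e-[0,0,np.pi/2]).round(2))
```

```text
['MotionError', 'capture', 'finish_job', 'get_state', 'hold_point_z']
side 288 [6.27022e+02 1.87020e+02 6.12000e-01 4.12000e-01] tilt 36.4 az 33.9 2.23
top 369 [6.26825e+02 1.88016e+02 5.94000e-01 3.94000e-01] tilt 35.5 az 33.6 0.94
both 657 [6.26888e+02 1.87617e+02 5.99000e-01 4.02000e-01] tilt 35.8 az 33.9 1.39
side top t [95.4 95.5 95.6 95.9 96.5 97.  97.  97.4]
top top t [97.3 97.4 97.4 97.6 97.7 97.7 98.3 98.6]
side block D min/max [-75. -68.  90.] [104.  66. 100.] [ 604. -171.] [134. 178.] 11.6
  well 151 [-34. -23.  16.] [30. 10. 85.]
  ball 42 [-65. 121. 131.] [-72. 106.  83.] [-41. 130. 135.]
  wing [[-81.0, 72.0], [22.0, 72.0], [22.0, 151.0], [-81.0, 151.0]]
top block D min/max [-73. -66.  90.] [103.  66. 100.] [ 604. -170.] [132. 176.] 11.6
  ball 55 [-47. 119. 125.] [-69. 107.  81.] [-34. 130. 135.]
  wing [[-77.0, 150.0], [-77.0, 72.0], [23.0, 72.0], [23.0, 150.0]]
1 stand 1.7 [ 0.05  1.27 -1.86]
1 stand 2.2 [ 0.07  0.77 -1.89]
1 stand 2.6 [ 0.13  0.38 -1.97]
1 lean 1.7 [ 1.02  2.09 -3.55]
1 lean 2.2 [ 0.86  1.79 -3.98]
1 lean 2.6 [ 0.83  1.52 -4.28]
1 up 1.7 [ 0.65  1.9  -3.71]
1 up 2.2 [ 0.61  1.49 -4.  ]
1 up 2.6 [ 0.66  1.17 -4.25]
-1 stand 1.7 [0.05 1.27 1.28]
-1 stand 2.2 [0.07 0.77 1.25]
-1 stand 2.6 [0.13 0.38 1.17]
-1 lean 1.7 [ 1.02  2.09 -0.41]
-1 lean 2.2 [ 0.86  1.79 -0.84]
-1 lean 2.6 [ 0.83  1.52 -1.14]
-1 up 1.7 [ 0.65  1.9  -0.57]
-1 up 2.2 [ 0.61  1.49 -0.86]
-1 up 2.6 [ 0.66  1.17 -1.1 ]
```

```bash
cat >> h.py <<'E'
from scipy.spatial.transform import Rotation as Ro
HP=18.7
def Rt(az,dep,roll=0):
    "tool z at azimuth az, dep below horizontal, y to the right"
    a,d=np.radians([az,dep]);z=np.array([np.cos(a)*np.cos(d),np.sin(a)*np.cos(d),-np.sin(d)])
    y=-np.array([-np.sin(a),np.cos(a),0]);return np.c_[np.cross(y,z),y,z]
def plan(wps,dec=3,start=None):
    "wps: (grasp point, R); prints calls (twist, slide) one after another"
    from plant import manip
    if start is None:
        s=manip.get_state();p=np.array(s["ee_pos"],float);R=Ro.from_quat(s["tcp_rot"]).as_matrix()
    else: p=np.array(start[0],float)+HP*start[1][:,2];R=start[1]
    for g,T in wps:
        t=np.array(g,float)+HP*T[:,2]
        while 1:
            sl=R.T@(t-p)/150;tw=Ro.from_matrix(R.T@T).as_rotvec()/(np.pi/4)
            k=max(1,abs(sl).max()/.98,np.linalg.norm(tw)/.98)
            sl=np.round(sl/k,dec);tw=np.round(tw/k,dec)
            print("twist",(tw+0).tolist(),"slide",(sl+0).tolist(),"mm %.0f deg %.0f"%(150*np.linalg.norm(sl),45*np.linalg.norm(tw)))
            p=p+R@sl*150;R=R@Ro.from_rotvec(tw*np.pi/4).as_matrix()
            if k==1: break
        print("-- at",p.round(1))
def mic(s,tilt=35.2,az=33.8,top=98):
    t,a=np.radians([tilt,az]);v=np.array([np.sin(t)*np.cos(a),np.sin(t)*np.sin(a),np.cos(t)])
    return np.array([626.9,187.6,130])+(s-200+top)*v
E
python3 - <<'E'
from h import *
T=Rt(33.8,80);g=mic(140);print(g)
plan([(g-T[:,2]*130,T)],2)
E
```

```text
[645.10223949 199.78533726 161.05150614]
twist [-0.07, 0.04, 0.8] slide [-0.98, -0.39, -0.09] mm 159 deg 36
twist [-0.07, 0.04, 0.76] slide [-0.98, 0.25, -0.13] mm 153 deg 34
twist [-0.09, 0.04, 0.98] slide [-0.85, 0.97, -0.16] mm 195 deg 44
twist [-0.01, 0.01, 0.18] slide [0.02, 0.25, -0.01] mm 38 deg 8
-- at [629.1 188.8 270.2]
```

Emit:
arm_command(twist=[[-0.07,0.04,0.8],[-0.07,0.04,0.8],[-0.07,0.04,0.8],[-0.07,0.04,0.8],[-0.07,0.04,0.8]], slide=[[-0.98,-0.39,-0.09],[-0.98,-0.39,-0.09],[-0.98,-0.39,-0.09],[-0.98,-0.39,-0.09],[-0.98,-0.39,-0.09]], gripper=[0,0,0,0,0])

```text
clock: 0.72
ee_pos: [359.3, 461.5, 236.0]
tcp_rot: [0.495, 0.868, 0.029, -0.01]
ft_force: [-0.1, 0.4, 0.9]
gripper_width: 88.0
grip_force: 0.0
```

Emit:
arm_command(twist=[[-0.07,0.04,0.76],[-0.07,0.04,0.76],[-0.07,0.04,0.76],[-0.07,0.04,0.76],[-0.07,0.04,0.76]], slide=[[-0.98,0.25,-0.13],[-0.98,0.25,-0.13],[-0.98,0.25,-0.13],[-0.98,0.25,-0.13],[-0.98,0.25,-0.13]], gripper=[0,0,0,0,0])

```text
clock: 1.35
ee_pos: [466.0, 353.9, 250.2]
tcp_rot: [0.727, 0.684, 0.056, -0.018]
ft_force: [-0.3, -0.3, -1.0]
gripper_width: 87.9
grip_force: 0.0
```

Emit:
arm_command(twist=[[-0.09,0.04,0.98],[-0.09,0.04,0.98],[-0.09,0.04,0.98],[-0.09,0.04,0.98],[-0.09,0.04,0.98]], slide=[[-0.85,0.97,-0.16],[-0.85,0.97,-0.16],[-0.85,0.97,-0.16],[-0.85,0.97,-0.16],[-0.85,0.97,-0.16]], gripper=[0,0,0,0,0])

```text
clock: 1.98
ee_pos: [602.1, 215.3, 267.7]
tcp_rot: [0.93, 0.358, 0.08, -0.023]
ft_force: [-0.4, -0.5, -0.2]
gripper_width: 87.8
grip_force: 0.0
```

Run:
```python
from h import *
from plant import manip
c=manip.capture("top");cv2.imwrite("pics/top1.png",cv2.resize(c["pixels"][130:270,150:400],None,fx=3,fy=3,interpolation=2))
s=manip.get_state();print(s["clock"],s["joint_positions"],s["ee_pos"])
T=Rt(33.8,80);g=mic(140)
plan([(g-T[:,2]*130,T),(g-T[:,2]*55,T),(g,T)])
```

```text
2.025 [0.29795035 0.32858196 1.67166264 0.06921783 0.9860809  1.0977823 ] [601.58939682 215.8727447  267.6576402 ]
twist [-0.014, 0.01, 0.186] slide [0.018, 0.256, -0.014] mm 39 deg 8
-- at [629.1 189.  270.7]
twist [0.0, 0.0, 0.0] slide [0.0, 0.0, 0.5] mm 75 deg 0
-- at [639.9 196.3 196.9]
twist [0.0, 0.0, 0.0] slide [0.0, 0.0, 0.367] mm 55 deg 0
-- at [647.9 201.6 142.6]
```

Emit:
arm_command(twist=[[-0.014,0.01,0.186],[-0.014,0.01,0.186],[-0.014,0.01,0.186]], slide=[[0.018,0.256,-0.014],[0.018,0.256,-0.014],[0.018,0.256,-0.014]], gripper=[0,0,0])

```text
clock: 2.4
ee_pos: [628.6, 189.4, 270.8]
tcp_rot: [0.953, 0.29, 0.084, -0.026]
ft_force: [-1.5, 0.3, 0.8]
gripper_width: 87.8
grip_force: 0.0
```

Emit:
arm_command(twist=[[0,0,0],[0,0,0],[0,0,0],[0,0,0]], slide=[[0,0,0.2],[0,0,0.4],[0,0,0.5],[0,0,0.5]], gripper=[0,0,0,0])

```text
clock: 2.9
ee_pos: [639.5, 196.1, 196.2]
tcp_rot: [0.953, 0.289, 0.083, -0.026]
ft_force: [-0.6, -0.3, -0.2]
gripper_width: 87.7
grip_force: 0.0
```

Run:
```python
from h import *
from plant import manip
a=manip.capture("top")["pixels"][150:270,170:290];b=manip.capture("side")["pixels"][120:240,220:340]
cv2.imwrite("pics/p2.png",cv2.resize(np.hstack([a,b]),None,fx=3.3,fy=3.3,interpolation=2))
s=manip.get_state();print(s["clock"],s["joint_positions"],s["ee_pos"],s["ft_force"])
T=Rt(33.8,80);g=mic(140)
plan([(g,T)])
```

```text
3.0 [0.25254693 0.44650092 1.66839661 0.07593354 0.86088702 1.19051567] [640.71154187 196.02849978 198.16075407] [ 0.42092151 -0.40804586  0.46477394]
twist [0.001, -0.003, -0.002] slide [-0.006, -0.005, 0.375] mm 56 deg 0
-- at [647.8 201.6 142.6]
```

View pics/p2.png

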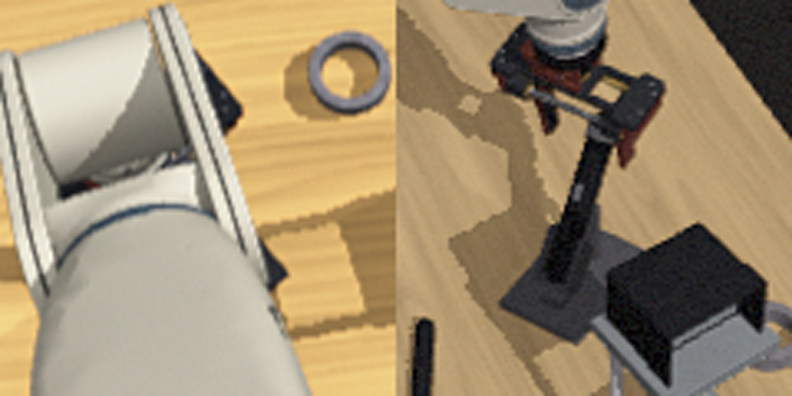

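The fingers straddle the mic head (right half, ~(600,130)) and the opening is centred. I'll descend and grip.

Emit:
arm_command(twist=[[0,0,0],[0,0,0],[0,0,0],[0,0,0]], slide=[[-0.005,-0.005,0.15],[-0.005,-0.005,0.3],[-0.005,-0.005,0.37],[-0.005,-0.005,0.37]], gripper=[0,0,0,0])

```text
clock: 3.5
ee_pos: [647.2, 201.0, 141.6]
tcp_rot: [0.954, 0.288, 0.083, -0.025]
ft_force: [-0.1, -0.2, -0.1]
gripper_width: 87.9
grip_force: 0.0
```

Emit:
arm_command(twist=[[0,0,0],[0,0,0],[0,0,0],[0,0,0],[0,0,0]], slide=[[0,0,0],[0,0,0],[0,0,0],[0,0,0],[0,0,0]], gripper=[1,1,1,1,1], squeeze=35)

```text
clock: 4.12
ee_pos: [647.6, 201.1, 142.6]
tcp_rot: [0.954, 0.288, 0.084, -0.025]
ft_force: [-0.1, 0.2, -0.1]
gripper_width: 41.7
grip_force: 0.0
```

Emit:
arm_command(twist=[[0,0,0],[0,0,0],[0,0,0],[0,0,0],[0,0,0]], slide=[[0,0,0],[0,0,0],[0,0,0],[0,0,0],[0,0,0]], gripper=[1,1,1,1,1])

```text
clock: 4.75
ee_pos: [647.6, 201.1, 142.6]
tcp_rot: [0.954, 0.288, 0.084, -0.025]
ft_force: [-0.4, -0.7, 0.7]
gripper_width: 31.3
grip_force: 35.0
```

```bash
cat >> h.py <<'E'
WELL=np.array([606.3,-183.5]);PSI=101.6
def dock(x,y,z):
    a=np.radians(PSI);e=np.array([np.cos(a),np.sin(a)]);return np.r_[WELL+x*e+y*np.array([-e[1],e[0]]),z]
def micpose(xt,d,th,gs=140,beta=44.8,y=0):
    "mic tail at dock x=xt, depth d below mouth, lean th to front -> grasp point, R"
    t=np.radians(th);return dock(xt-gs*np.sin(t),y,95-d+gs*np.cos(t)),Rt(PSI,beta-th)
E
python3 - <<'E'
from h import *
from plant import manip
s=manip.get_state();print(s["clock"],s["ft_force"])
T=Rt(33.8,80);g=mic(140)
P=micpose(-36,-60,22);print(P[0])
plan([(g+[0,0,120],T),([480,120,340],Rt(55,55)),([440,-100,340],Rt(75,45)),([520,-290,330],Rt(PSI,22.8)),P],3)
E
```

```text
4.75 [-0.44772677 -0.65028141  0.67035806]
[ 624.08432127 -270.1384576   284.80573964]
twist [0.001, -0.002, -0.004] slide [0.143, -0.002, -0.788] mm 120 deg 0
-- at [647.8 201.6 262.7]
twist [0.165, 0.5, -0.399] slide [-0.98, -0.179, -0.555] mm 171 deg 30
twist [0.016, 0.049, -0.039] slide [-0.058, -0.051, -0.081] mm 17 deg 3
-- at [486.1 128.8 324.7]
twist [0.257, 0.198, -0.306] slide [-0.98, 0.532, -0.701] mm 198 deg 20
twist [0.029, 0.022, -0.035] slide [-0.107, 0.016, -0.105] mm 23 deg 2
-- at [443.5 -87.2 326.8]
twist [0.494, 0.485, -0.332] slide [-0.776, 0.792, -0.738] mm 200 deg 35
-- at [ 516.6 -273.1  322.8]
twist [0.0, 0.0, 0.0] slide [-0.282, 0.706, 0.108] mm 115 deg 0
-- at [ 620.6 -253.2  277.6]
```

Emit:
arm_command(twist=[[0,0,0],[0,0,0],[0,0,0],[0,0,0],[0,0,0]], slide=[[0.02,0,-0.1],[0.055,0,-0.3],[0.1,0,-0.55],[0.143,0,-0.788],[0.143,0,-0.788]], gripper=[1,1,1,1,1])

```text
clock: 5.38
ee_pos: [649.7, 201.9, 266.9]
tcp_rot: [0.953, 0.288, 0.088, -0.025]
ft_force: [0.1, 0.3, -2.2]
gripper_width: 31.7
grip_force: 35.0
```

Emit:
arm_command(twist=[[0.033,0.1,-0.08],[0.066,0.2,-0.16],[0.1,0.3,-0.24],[0.132,0.4,-0.32],[0.165,0.5,-0.4]], slide=[[-0.2,-0.036,-0.11],[-0.4,-0.072,-0.22],[-0.6,-0.11,-0.33],[-0.8,-0.14,-0.44],[-0.98,-0.18,-0.555]], gripper=[1,1,1,1,1])

```text
clock: 6.0
ee_pos: [498.1, 135.3, 317.8]
tcp_rot: [0.858, 0.428, 0.252, -0.129]
ft_force: [0.3, -0.4, -3.5]
gripper_width: 31.6
grip_force: 35.0
```

Run:
```python
from h import *
from plant import manip
s=manip.get_state();print(s["clock"],s["ft_force"],s["gripper_width"],s["joint_positions"])
P=micpose(-36,-60,22)
plan([([440,-100,340],Rt(75,45)),([520,-290,330],Rt(PSI,22.8)),P],3)
```

```text
6.0 [ 0.34747381 -0.40593121 -3.48546895] 31.55002904431166 [-0.03028487  0.01377688  2.04982027  0.64533724  0.83791911  0.23292245]
twist [0.257, 0.226, -0.329] slide [-0.98, 0.512, -0.699] mm 196 deg 21
twist [0.043, 0.038, -0.055] slide [-0.154, 0.017, -0.157] mm 33 deg 4
-- at [443.5 -87.2 326.8]
twist [0.494, 0.485, -0.332] slide [-0.776, 0.792, -0.738] mm 200 deg 35
-- at [ 516.6 -273.1  322.8]
twist [0.0, 0.0, 0.0] slide [-0.282, 0.706, 0.108] mm 115 deg 0
-- at [ 620.6 -253.2  277.5]
```

Emit:
arm_command(twist=[[0.05,0.045,-0.066],[0.1,0.09,-0.13],[0.155,0.135,-0.2],[0.205,0.18,-0.265],[0.257,0.226,-0.329]], slide=[[-0.2,0.1,-0.14],[-0.4,0.2,-0.28],[-0.6,0.3,-0.42],[-0.8,0.41,-0.56],[-0.98,0.512,-0.7]], gripper=[1,1,1,1,1])

```text
clock: 6.62
ee_pos: [451.9, -56.0, 325.9]
tcp_rot: [0.754, 0.544, 0.297, -0.219]
ft_force: [0.3, -0.2, -2.5]
gripper_width: 31.3
grip_force: 35.0
```

Emit:
arm_command(twist=[[0.043,0.038,-0.055],[0.043,0.038,-0.055]], slide=[[-0.154,0.017,-0.157],[-0.154,0.017,-0.157]], gripper=[1,1])

```text
clock: 6.88
ee_pos: [445.0, -88.9, 326.8]
tcp_rot: [0.735, 0.56, 0.303, -0.232]
ft_force: [-0.3, 0.3, -2.6]
gripper_width: 31.6
grip_force: 35.0
```

Run:
```python
from h import *
from plant import manip
s=manip.get_state();print(s["clock"],s["ft_force"],s["gripper_width"],s["joint_positions"])
P=micpose(-36,-60,22)
plan([([520,-290,330],Rt(PSI,22.8)),P],3)
```

```text
6.875 [-0.27311436  0.3025389  -2.56769124] 31.55870164930459 [-0.6827644   0.20629232  1.90929568  0.70831049  1.44820841 -0.66076243]
twist [0.498, 0.485, -0.338] slide [-0.767, 0.785, -0.73] mm 198 deg 35
-- at [ 516.6 -273.1  322.8]
twist [0.0, 0.0, 0.0] slide [-0.282, 0.706, 0.108] mm 115 deg 0
-- at [ 620.6 -253.3  277.5]
```

Emit:
arm_command(twist=[[0.1,0.1,-0.07],[0.2,0.19,-0.135],[0.3,0.29,-0.2],[0.4,0.39,-0.27],[0.498,0.485,-0.338]], slide=[[-0.15,0.16,-0.15],[-0.3,0.31,-0.29],[-0.46,0.47,-0.44],[-0.61,0.63,-0.58],[-0.767,0.785,-0.73]], gripper=[1,1,1,1,1])

```text
clock: 7.5
ee_pos: [518.0, -270.9, 323.5]
tcp_rot: [0.524, 0.647, 0.349, -0.43]
ft_force: [1.3, 0.5, -2.5]
gripper_width: 31.6
grip_force: 35.0
```

Emit:
arm_command(twist=[[0,0,0],[0,0,0],[0,0,0],[0,0,0]], slide=[[0,0,0],[0,0,0],[0,0,0],[0,0,0]], gripper=[1,1,1,1])

```text
clock: 8.0
ee_pos: [517.1, -270.1, 326.0]
tcp_rot: [0.525, 0.647, 0.349, -0.428]
ft_force: [-0.1, 0.0, -3.6]
gripper_width: 31.3
grip_force: 35.0
```

Run:
```python
from h import *
from plant import manip
s=manip.get_state();print(s["clock"],s["ft_force"],s["gripper_width"],s["joint_positions"])
P=micpose(-36,-60,22)
plan([P],3)
```

```text
8.0 [-0.14779573  0.03163254 -3.5908224 ] 31.345183035017403 [-0.77753167  0.75922559  1.24517724  0.64783346  2.13044273 -0.93700475]
twist [-0.002, 0.004, 0.005] slide [-0.311, 0.698, 0.098] mm 116 deg 0
-- at [ 620.7 -253.3  277.6]
```

Emit:
arm_command(twist=[[0,0,0],[0,0,0],[0,0,0],[0,0,0],[0,0,0]], slide=[[-0.1,0.23,0.03],[-0.2,0.46,0.06],[-0.311,0.698,0.098],[-0.311,0.698,0.098],[-0.311,0.698,0.098]], gripper=[1,1,1,1,1])

```text
clock: 8.62
ee_pos: [620.3, -253.8, 276.9]
tcp_rot: [0.525, 0.647, 0.349, -0.428]
ft_force: [-0.3, -0.2, -2.2]
gripper_width: 31.6
grip_force: 35.0
```

Run:
```python
from h import *
from scipy.optimize import least_squares
from plant import manip
a=manip.capture("top");b=manip.capture("side");np.savez("side1.npz",**b);np.savez("top1.npz",**a)
s=manip.get_state();print(s["clock"],s["ft_force"],s["ee_pos"],s["tcp_rot"])
p=np.array(s["ee_pos"]);R=Ro.from_quat(s["tcp_rot"]).as_matrix();g=p-HP*R[:,2]
# expected axis, in tool frame at angle from tool z
m0=Ro.from_rotvec(R[:,1]*0).apply(micpose(0,0,22)[0]-0); al=np.radians(101.6);th=np.radians(22)
m=np.array([-np.cos(al)*np.sin(th),-np.sin(al)*np.sin(th),np.cos(th)])
for c,n in((b,"side"),(a,"top")):
    print(n,"tail",proj(c,g-140*m).round(),"head",proj(c,g+60*m).round(),"mouth",proj(c,[*WELL,95]).round())
    w=cloud(c).reshape(-1,3);q=w-g;t=q@m;d=np.linalg.norm(q-t[:,None]*m,axis=1)
    k=(d<26)&(t>-138)&(t<-25);P=w[k]
    if k.sum()<30: print(n,k.sum());continue
    def f(x):
        v=m+x[2]*R[:,1]+x[3]*np.cross(m,R[:,1]);v/=np.linalg.norm(v)
        o=g+x[0]*R[:,1]+x[1]*np.cross(m,R[:,1]);return np.linalg.norm(np.cross(P-o,v),axis=1)-16
    r=least_squares(f,[0,0,0,0],loss="soft_l1",f_scale=2);print(n,k.sum(),"offset y,perp",r.x[:2].round(1),"slope deg",np.degrees(r.x[2:]).round(1),np.median(abs(r.fun)).round(1))
    k=(d<20)&(t<-100);print("tail end t",np.sort(t[k])[:8].round(1))
cv2.imwrite("pics/p3.png",cv2.resize(b["pixels"][150:330,230:380],None,fx=3.3,fy=3.3,interpolation=2))
```

```text
8.725 [-0.22575481 -0.09249947 -2.62074663] [ 620.17767651 -254.39720999  277.34750746] [ 0.52539947  0.64699837  0.34959255 -0.42794107]
side tail [324. 261.] head [345. 242.] mouth [316. 264.]
side 0
top tail [357. 198.] head [398. 168.] mouth [342. 207.]
top 247 offset y,perp [-1.   1.3] slope deg [-0.   0.1] 0.6
tail end t [-131.5 -126.3 -124.5 -122.7 -122.1 -120.5 -118.2 -116.2]
```

View pics/p3.png

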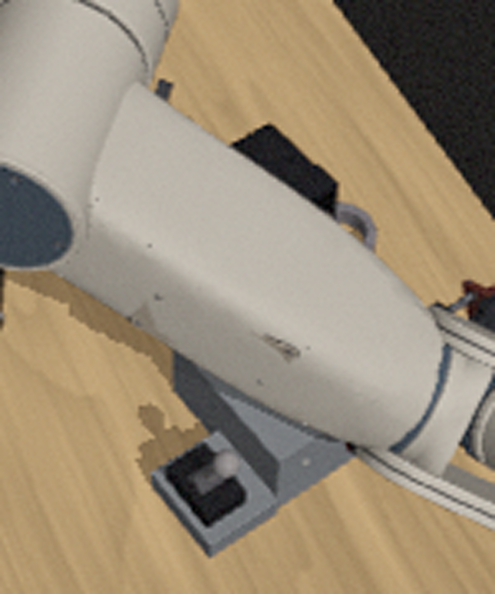

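The side view is blocked by the forearm. The top view shows the mic held as planned, with offsets of about 1 mm and no slope error, so I'll insert along the leaning axis.

Run:
```python
from h import *
f=lambda d,dx=-1:micpose(9-(52-d)*.404+dx,d,22,y=-1)
plan([f(-5),f(20),f(48)],3)
plan([micpose(7,48,22,y=-1),micpose(3,49,11,y=-1),micpose(-.5,50,0,y=-1),micpose(-.5,90,0,y=-1)],3,start=f(48))
```

```text
twist [-0.002, 0.002, 0.004] slide [-0.279, 0.01, 0.277] mm 59 deg 0
-- at [ 617.3 -232.5  222.6]
twist [0.0, 0.0, 0.0] slide [-0.128, 0.0, 0.127] mm 27 deg 0
-- at [ 615.3 -222.6  197.5]
twist [0.0, 0.0, 0.0] slide [-0.143, 0.0, 0.142] mm 30 deg 0
-- at [ 613.  -211.5  169.5]
twist [0.0, 0.0, 0.0] slide [0.002, 0.0, 0.004] mm 1 deg 0
-- at [ 612.9 -210.9  169.6]
twist [0.0, -0.244, 0.0] slide [0.073, 0.0, 0.114] mm 20 deg 11
-- at [ 608.9 -191.3  173.1]
twist [0.0, -0.245, 0.0] slide [0.071, 0.0, 0.121] mm 21 deg 11
-- at [ 604.7 -170.7  171.8]
twist [0.0, 0.0, 0.0] slide [-0.19, 0.0, 0.188] mm 40 deg 0
-- at [ 604.7 -170.8  131.7]
```

Emit:
arm_command(twist=[[0,0,0],[0,0,0],[0,0,0],[0,0,0],[0,0,0]], slide=[[-0.07,0.01,0.07],[-0.14,0.01,0.14],[-0.21,0.01,0.21],[-0.279,0.01,0.277],[-0.279,0.01,0.277]], gripper=[1,1,1,1,1])

```text
clock: 9.35
ee_pos: [617.4, -231.2, 219.8]
tcp_rot: [0.525, 0.646, 0.349, -0.43]
ft_force: [-1.1, 0.8, -2.2]
gripper_width: 31.4
grip_force: 35.0
```

Emit:
arm_command(twist=[[0,0,0],[0,0,0],[0,0,0],[0,0,0],[0,0,0]], slide=[[-0.03,0,0.03],[-0.06,0,0.06],[-0.095,0,0.095],[-0.128,0,0.127],[-0.128,0,0.127]], gripper=[1,1,1,1,1])

```text
clock: 9.98
ee_pos: [615.6, -221.8, 195.6]
tcp_rot: [0.525, 0.647, 0.349, -0.429]
ft_force: [0.6, 0.7, -1.8]
gripper_width: 31.5
grip_force: 35.0
```

Run:
```python
from h import *
from plant import manip
s=manip.get_state();print(s["clock"],s["ft_force"],s["torque"],s["joint_positions"])
f=lambda d,dx=-1:micpose(9-(52-d)*.404+dx,d,22,y=-1)
plan([f(20),f(48)],3)
```

```text
9.975 [ 0.64666459  0.70254836 -1.78167717] [-0.82260015 -0.12770582  0.01379893] [-0.65370176  0.96794072  1.14344238  0.71636349  1.98117059 -0.91496054]
twist [-0.003, 0.0, 0.003] slide [0.01, -0.003, -0.01] mm 2 deg 0
-- at [ 615.4 -222.6  197.6]
twist [0.0, 0.0, 0.0] slide [-0.143, 0.0, 0.142] mm 30 deg 0
-- at [ 613.1 -211.6  169.6]
```

No contact forces so far, so I'll continue to 48 mm depth and then start turning upright.

Emit:
arm_command(twist=[[0,0,0],[0,0,0],[0,0,0],[0,0,0],[0,0,0]], slide=[[-0.03,0,0.03],[-0.06,0,0.06],[-0.095,0,0.095],[-0.133,0,0.132],[-0.133,0,0.132]], gripper=[1,1,1,1,1])

```text
clock: 10.6
ee_pos: [613.5, -211.4, 169.4]
tcp_rot: [0.525, 0.646, 0.349, -0.429]
ft_force: [0.8, -0.0, -2.5]
gripper_width: 31.6
grip_force: 35.0
```

Run:
```python
from h import *
from plant import manip
s=manip.get_state();print(s["clock"],s["ft_force"],s["torque"])
plan([micpose(3,49,11,y=-1),micpose(-.5,50,0,y=-1)],3)
```

```text
10.6 [ 0.79636197 -0.01043442 -2.51994878] [-0.7763416  -0.15767008 -0.00724101]
twist [-0.003, -0.245, 0.003] slide [0.076, -0.002, 0.117] mm 21 deg 11
-- at [ 609.  -191.3  173.1]
twist [0.0, -0.244, 0.0] slide [0.071, 0.0, 0.121] mm 21 deg 11
-- at [ 604.7 -170.7  171.8]
```

Emit:
arm_command(twist=[[0,-0.06,0],[0,-0.12,0],[0,-0.18,0],[0,-0.245,0],[0,-0.245,0]], slide=[[0.019,0,0.029],[0.038,0,0.058],[0.057,0,0.088],[0.076,-0.002,0.117],[0.076,-0.002,0.117]], gripper=[1,1,1,1,1])

```text
clock: 11.22
ee_pos: [609.7, -191.4, 175.3]
tcp_rot: [0.556, 0.686, 0.298, -0.364]
ft_force: [0.2, -0.1, -2.3]
gripper_width: 31.5
grip_force: 35.0
```

Run:
```python
from h import *
from plant import manip
s=manip.get_state();print(s["clock"],s["ft_force"],s["torque"])
plan([micpose(-.5,50,0,y=-1),micpose(-.5,80,0,y=-1)],3)
```

```text
11.225 [ 0.18747882 -0.07834193 -2.2680557 ] [-0.71154973 -0.09802197  0.0360631 ]
twist [-0.001, -0.241, 0.007] slide [0.06, -0.004, 0.13] mm 21 deg 11
-- at [ 604.8 -170.8  171.9]
twist [0.0, 0.0, 0.0] slide [-0.142, 0.0, 0.141] mm 30 deg 0
-- at [ 604.8 -170.8  141.9]
```

Emit:
arm_command(twist=[[0,-0.06,0],[0,-0.12,0],[0,-0.18,0],[0,-0.241,0.005],[0,-0.241,0.005]], slide=[[0.015,0,0.032],[0.03,0,0.065],[0.045,0,0.098],[0.06,-0.004,0.13],[0.06,-0.004,0.13]], gripper=[1,1,1,1,1])

```text
clock: 11.85
ee_pos: [604.4, -170.8, 171.0]
tcp_rot: [0.583, 0.715, 0.243, -0.299]
ft_force: [0.9, -0.6, -2.2]
gripper_width: 31.2
grip_force: 35.0
```

Run:
```python
from h import *
from plant import manip
a=manip.capture("top");b=manip.capture("side")
cv2.imwrite("pics/p4.png",np.hstack([cv2.resize(x,(390,390),interpolation=2) for x in(a["pixels"][130:270,290:430],b["pixels"][180:320,260:400])]))
s=manip.get_state();print(s["clock"],s["ft_force"],s["torque"],s["ee_pos"])
plan([micpose(-.5,78,0,y=-1)],3)
```

```text
11.95 [-0.45206474 -0.47861598 -2.41078696] [-0.63577254 -0.03833369  0.04516632] [ 604.43162319 -171.36865762  170.38798474]
twist [-0.001, -0.003, -0.001] slide [-0.124, 0.003, 0.127] mm 27 deg 0
-- at [ 604.7 -170.8  143.8]
```

View pics/p4.png

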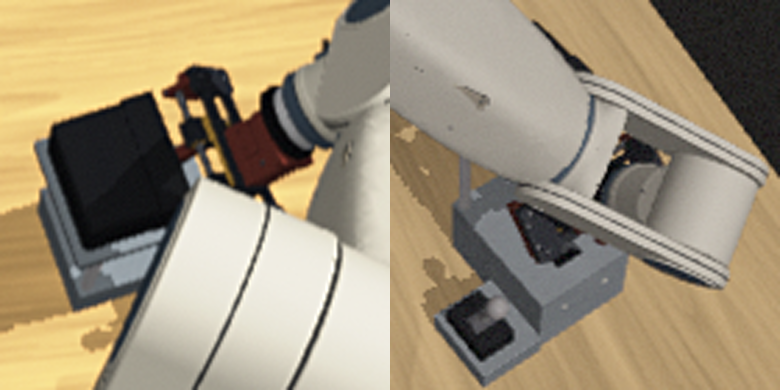

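The gripper is at the well with no contact, and the mic is upright under the shelf. I'll lower it into the bore.

Emit:
arm_command(twist=[[0,0,0],[0,0,0],[0,0,0],[0,0,0],[0,0,0]], slide=[[-0.03,0,0.03],[-0.06,0,0.06],[-0.09,0,0.09],[-0.124,0,0.127],[-0.124,0,0.127]], gripper=[1,1,1,1,1])

```text
clock: 12.58
ee_pos: [603.9, -170.4, 143.0]
tcp_rot: [0.583, 0.715, 0.243, -0.299]
ft_force: [-0.4, -0.6, -1.5]
gripper_width: 31.3
grip_force: 35.0
```

Run:
```python
from h import *
from plant import manip
s=manip.get_state();print(s["clock"],s["ft_force"],s["torque"],s["ee_pos"])
plan([micpose(-.5,91,0,y=-1)],3)
```

```text
12.575 [-0.40436103 -0.58329381 -1.53116787] [-0.61862451 -0.07439562 -0.06255967] [ 603.85483478 -170.44101618  142.99314285]
twist [-0.003, -0.003, -0.001] slide [-0.06, 0.005, 0.055] mm 12 deg 0
-- at [ 604.7 -170.7  130.8]
```

Emit:
arm_command(twist=[[0,0,0],[0,0,0],[0,0,0],[0,0,0],[0,0,0]], slide=[[-0.015,0,0.015],[-0.03,0,0.03],[-0.045,0,0.045],[-0.058,0,0.056],[-0.058,0,0.056]], gripper=[1,1,1,1,1])

```text
clock: 13.2
ee_pos: [604.4, -170.8, 132.8]
tcp_rot: [0.583, 0.715, 0.243, -0.299]
ft_force: [-0.4, -0.2, 4.2]
gripper_width: 31.2
grip_force: 35.0
```

Emit:
arm_command(twist=[[0,0,0],[0,0,0],[0,0,0]], slide=[[-0.01,0,0.01],[-0.015,0,0.015],[-0.015,0,0.015]], gripper=[1,1,1])

```text
clock: 13.58
ee_pos: [604.7, -170.7, 132.6]
tcp_rot: [0.582, 0.715, 0.244, -0.299]
ft_force: [-3.9, -0.8, 19.2]
gripper_width: 31.6
grip_force: 35.0
```

The mic is seated: the stop is stiff and within about 1 mm of the expected floor height. I'll release it.

Emit:
arm_command(twist=[[0,0,0],[0,0,0],[0,0,0],[0,0,0],[0,0,0]], slide=[[0.01,0,-0.01],[0.01,0,-0.01],[0.01,0,-0.01],[0.01,0,-0.01],[0.01,0,-0.01]], gripper=[0.1,0.1,0.1,0.1,0.1])

```text
clock: 14.2
ee_pos: [604.2, -170.8, 130.5]
tcp_rot: [0.583, 0.715, 0.243, -0.299]
ft_force: [-0.4, -0.5, -0.0]
gripper_width: 77.1
grip_force: 0.0
```

Emit:
arm_command(twist=[[0,0,0],[0,0,0],[0,0,0],[0,0,0],[0,0,0]], slide=[[0,0,0],[0,0,0],[0,0,0],[0,0,0],[0,0,0]], gripper=[0.1,0.1,0.1,0.1,0.1])

```text
clock: 14.82
ee_pos: [604.3, -170.9, 130.7]
tcp_rot: [0.583, 0.715, 0.243, -0.299]
ft_force: [0.2, -0.3, -0.2]
gripper_width: 79.1
grip_force: 0.0
```

Emit:
arm_command(twist=[[0,0,0],[0,0,0],[0,0,0],[0,0,0],[0,0,0]], slide=[[0,0,-0.1],[0,0,-0.25],[0,0,-0.45],[0,0,-0.7],[0,0,-0.95]], gripper=[0.1,0.1,0.1,0.1,0.1])

```text
clock: 15.45
ee_pos: [625.0, -271.5, 232.7]
tcp_rot: [0.583, 0.715, 0.243, -0.298]
ft_force: [0.8, 0.3, -0.1]
gripper_width: 79.0
grip_force: 0.0
```

Run:
```python
from h import *
from plant import manip
a=manip.capture("top");b=manip.capture("side")
s=manip.get_state();print(s["clock"],s["ft_force"],s["ee_pos"],s["joint_positions"])
for c in(a,b):
    w=cloud(c);a_=np.radians(PSI);ex=np.array([np.cos(a_),np.sin(a_)]);ey=np.array([-ex[1],ex[0]])
    D=np.stack([(w[...,:2]-WELL)@ex,(w[...,:2]-WELL)@ey,w[...,2]],-1)
    m=(abs(D[...,0])<30)&(abs(D[...,1])<30)&(D[...,2]>100)&(D[...,2]<240)
    if m.any():print("mic",m.sum(),D[m].min(0).round(),D[m].max(0).round())
    m=(D[...,2]>78)&(D[...,2]<140)&(D[...,1]>72)&(D[...,1]<160)&(abs(D[...,0]+30)<80)
    if m.any():print("ball",m.sum(),np.median(D[m],0).round(),D[m].min(0).round(),D[m].max(0).round())
cv2.imwrite("pics/p5.png",np.hstack([cv2.resize(x,(390,390),interpolation=2) for x in(a["pixels"][130:270,290:430],b["pixels"][180:320,260:400])]))
```

```text
15.55 [-0.10881652 -1.31906539 -0.21906462] [ 626.25074825 -273.62340723  234.55326185] [-0.64473488  0.80335246  1.14232393  0.5050722   1.8039908  -0.88532972]
mic 86 [-23. -16. 100.] [ 13.  26. 157.]
ball 62 [-63. 121. 133.] [-74. 107.  81.] [-39. 130. 140.]
```

View pics/p5.png

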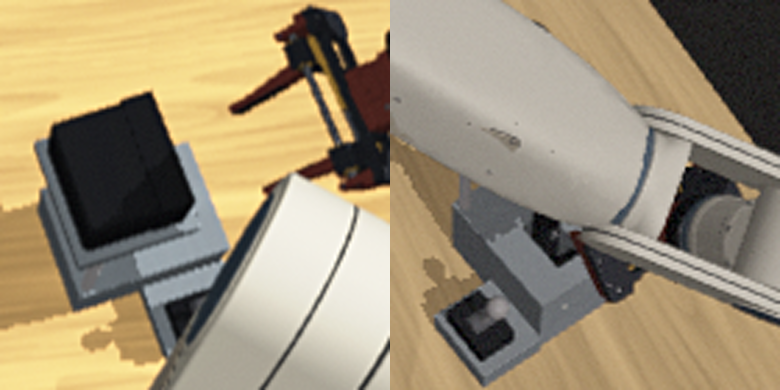

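The fingers are clear and the mic is standing in the well (right half, dark column ~(550,235)). The lever ball is still towards the front, at right-half ~(497,305). Next I'll go to the lever with shut fingers.

Run:
```python
from h import *
T=Rt(PSI,45);tc=lambda x,y,z:(dock(x,y,z)-HP*T[:,2],T)
plan([tc(-115,0,235),tc(-115,119,200),tc(-115,119,110),tc(-60,119,110),tc(-5,119,110)],3)
```

```text
twist [0.005, 0.001, 0.002] slide [-0.105, -0.009, -0.109] mm 23 deg 0
-- at [ 629.5 -296.1  235. ]
twist [0.0, 0.0, 0.0] slide [-0.165, -0.794, 0.165] mm 124 deg 0
-- at [ 512.8 -320.1  200. ]
twist [0.0, 0.0, 0.0] slide [-0.424, 0.0, 0.424] mm 90 deg 0
-- at [ 512.8 -320.1  110. ]
twist [0.0, 0.0, 0.0] slide [0.259, 0.0, 0.259] mm 55 deg 0
-- at [ 501.7 -266.3  110. ]
twist [0.0, 0.0, 0.0] slide [0.259, 0.0, 0.26] mm 55 deg 0
-- at [ 490.7 -212.3  109.9]
```

Emit:
arm_command(twist=[[0,0,0],[0,0,0],[0,0,0]], slide=[[-0.05,0,-0.05],[-0.105,-0.01,-0.11],[-0.105,-0.01,-0.11]], gripper=[0.5,1,1])

```text
clock: 15.92
ee_pos: [627.6, -293.0, 230.2]
tcp_rot: [0.583, 0.715, 0.243, -0.299]
ft_force: [0.2, 0.4, -0.0]
gripper_width: 52.4
grip_force: 0.0
```

Emit:
arm_command(twist=[[0,0,0],[0,0,0],[0,0,0],[0,0,0],[0,0,0]], slide=[[-0.04,-0.2,0.04],[-0.08,-0.4,0.08],[-0.12,-0.6,0.12],[-0.165,-0.794,0.165],[-0.165,-0.794,0.165]], gripper=[1,1,1,1,1])

```text
clock: 16.55
ee_pos: [509.5, -316.2, 195.8]
tcp_rot: [0.584, 0.714, 0.243, -0.3]
ft_force: [0.1, 0.4, 0.1]
gripper_width: 2.6
grip_force: 0.0
```

Emit:
arm_command(twist=[[0,0,0],[0,0,0],[0,0,0],[0,0,0],[0,0,0]], slide=[[-0.1,0,0.1],[-0.2,0,0.2],[-0.3,0,0.3],[-0.42,0,0.42],[-0.42,0,0.42]], gripper=[1,1,1,1,1])

```text
clock: 17.18
ee_pos: [510.0, -314.9, 104.6]
tcp_rot: [0.583, 0.714, 0.243, -0.301]
ft_force: [-0.2, 0.1, -0.0]
gripper_width: 0.4
grip_force: 0.0
```

Run:
```python
from h import *
from plant import manip
a=manip.capture("top");b=manip.capture("side")
s=manip.get_state();print(s["clock"],s["ft_force"],s["ee_pos"],s["gripper_width"],s["joint_positions"])
T=Rt(PSI,45);tc=lambda x,y,z:(dock(x,y,z)-HP*T[:,2],T)
plan([tc(-60,119,110),tc(-5,119,110)],3)
cv2.imwrite("pics/p6.png",np.hstack([cv2.resize(x,(390,390),interpolation=2) for x in(a["pixels"][150:290,290:430],b["pixels"][200:340,250:390])]))
```

```text
17.275 [ 0.63109282 -0.01293953  0.78249422] [ 511.10020426 -316.00930726  107.14877134] 0.2714584272339273 [-0.77860494  0.86347364  1.35215232  0.40577981  1.62092554 -1.10918206]
twist [-0.002, -0.007, -0.001] slide [0.251, 0.006, 0.227] mm 51 deg 0
-- at [ 501.8 -266.2  110. ]
twist [0.0, 0.0, 0.0] slide [0.259, 0.0, 0.259] mm 55 deg 0
-- at [ 490.7 -212.4  110. ]
```

View pics/p6.png

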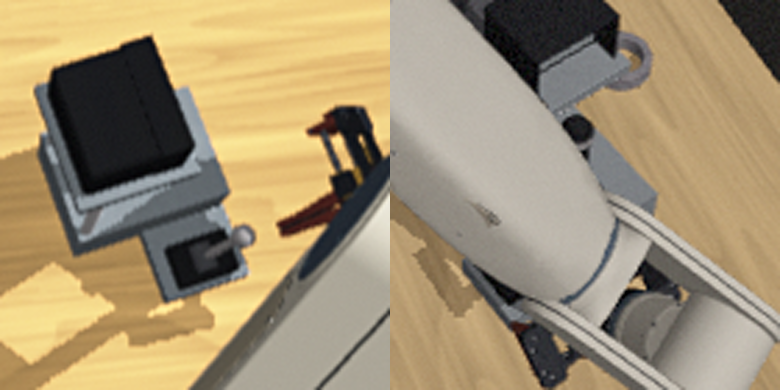

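The mic stands upright in the well (right half, head ~(578,128)). The shut fingertips at left-half ~(285,228) line up with the lever ball at (245,237). I'll push.

Emit:
arm_command(twist=[[0,0,0],[0,0,0],[0,0,0],[0,0,0],[0,0,0]], slide=[[0.05,0,0.045],[0.1,0,0.09],[0.15,0,0.135],[0.2,0.005,0.18],[0.25,0.006,0.227]], gripper=[1,1,1,1,1])

```text
clock: 17.9
ee_pos: [501.8, -265.8, 110.4]
tcp_rot: [0.583, 0.715, 0.243, -0.298]
ft_force: [0.1, 0.2, 0.3]
gripper_width: 0.6
grip_force: 0.4
```

Emit:
arm_command(twist=[[0,0,0],[0,0,0],[0,0,0],[0,0,0],[0,0,0]], slide=[[0.04,0,0.04],[0.08,0,0.08],[0.12,0,0.12],[0.16,0,0.16],[0.2,0,0.2]], gripper=[1,1,1,1,1])

```text
clock: 18.52
ee_pos: [493.2, -224.8, 109.5]
tcp_rot: [0.584, 0.716, 0.242, -0.298]
ft_force: [1.4, -3.7, -9.6]
gripper_width: 0.5
grip_force: 4.9
```

Run:
```python
from h import *
from plant import manip
a=manip.capture("top");b=manip.capture("side")
s=manip.get_state();print(s["clock"],s["ft_force"],s["ee_pos"])
T=Rt(PSI,45);tc=lambda x,y,z:(dock(x,y,z)-HP*T[:,2],T)
plan([tc(-5,119,110),tc(5,119,110)],3)
cv2.imwrite("pics/p7.png",np.hstack([cv2.resize(x,(390,390),interpolation=2) for x in(a["pixels"][170:270,310:410],b["pixels"][230:330,250:350])]))
```

```text
18.625 [ 0.04536597 -0.79351469 -7.01701069] [ 492.9852314  -224.30336444  109.49741714]
twist [-0.002, -0.005, -0.001] slide [0.06, 0.001, 0.055] mm 12 deg 0
-- at [ 490.7 -212.3  110.1]
twist [0.0, 0.0, 0.0] slide [0.047, 0.0, 0.047] mm 10 deg 0
-- at [ 488.7 -202.6  110.1]
```

View pics/p7.png

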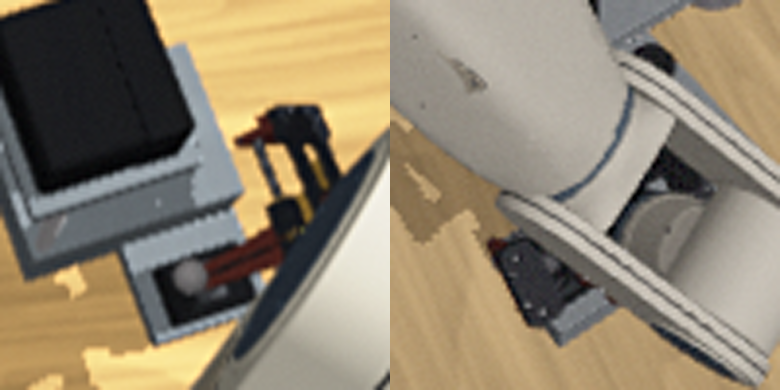

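The lever is past upright, with the ball at left-half (190,278). The ball is pressing down on the fingertip, so I'll lower a little and push on against the bar.

Emit:
arm_command(twist=[[0,0,0],[0,0,0]], slide=[[-0.03,0,0.03],[-0.05,0,0.05]], gripper=[1,1])

```text
clock: 18.88
ee_pos: [493.1, -224.7, 99.8]
tcp_rot: [0.583, 0.715, 0.243, -0.299]
ft_force: [0.4, 0.6, 1.6]
gripper_width: 0.9
grip_force: 0.5
```

Emit:
arm_command(twist=[[0,0,0],[0,0,0],[0,0,0],[0,0,0],[0,0,0]], slide=[[0.015,0,0.015],[0.03,0,0.03],[0.045,0,0.045],[0.06,0,0.06],[0.06,0,0.06]], gripper=[1,1,1,1,1])

```text
clock: 19.5
ee_pos: [492.3, -217.5, 100.0]
tcp_rot: [0.585, 0.717, 0.241, -0.293]
ft_force: [0.2, -21.0, 2.0]
gripper_width: 0.2
grip_force: 9.9
```

A firm 21 N resistance suggests the lever is at its stop. I'll back off and look.

Emit:
arm_command(twist=[[0,0,0],[0,0,0],[0,0,0],[0,0,0],[0,0,0]], slide=[[-0.1,0,-0.1],[-0.2,0,-0.2],[-0.35,0,-0.35],[-0.5,0,-0.5],[-0.6,0,-0.6]], gripper=[1,1,1,1,1])

```text
clock: 20.12
ee_pos: [516.4, -337.9, 99.3]
tcp_rot: [0.583, 0.715, 0.243, -0.299]
ft_force: [0.1, -0.1, -0.2]
gripper_width: 0.5
grip_force: 0.0
```

Emit:
arm_command(twist=[[0,0,0],[0,0,0],[0,0,0],[0,0,0],[0,0,0]], slide=[[0,0,-0.2],[0,0,-0.45],[0,0,-0.7],[0,0,-0.95],[0,0,-0.95]], gripper=[1,1,1,1,1])

```text
clock: 20.75
ee_pos: [537.4, -437.8, 201.3]
tcp_rot: [0.584, 0.716, 0.243, -0.296]
ft_force: [-1.0, 0.5, -0.2]
gripper_width: 0.8
grip_force: 0.0
```

Run:
```python
from h import *
from plant import manip
a=manip.capture("top");b=manip.capture("side")
s=manip.get_state();print(s["clock"],s["ft_force"],s["ee_pos"])
for c in(a,b):
    w=cloud(c);a_=np.radians(PSI);ex=np.array([np.cos(a_),np.sin(a_)]);ey=np.array([-ex[1],ex[0]])
    D=np.stack([(w[...,:2]-WELL)@ex,(w[...,:2]-WELL)@ey,w[...,2]],-1)
    m=(D[...,2]>78)&(D[...,2]<145)&(D[...,1]>85)&(D[...,1]<150)&(abs(D[...,0]+30)<80)
    for z in range(80,145,10):
        k=m&(abs(D[...,2]-z-5)<5)
        if k.any():print(z,k.sum(),np.median(D[k],0).round())
    m=(abs(D[...,0]+10)<50)&(abs(D[...,1])<30)&(D[...,2]>180)&(D[...,2]<230)
    if m.any():print("mic head",m.sum(),np.median(D[m],0).round(),D[m].min(0).round(),D[m].max(0).round())
cv2.imwrite("pics/p8.png",np.hstack([cv2.resize(x,(390,390),interpolation=2) for x in(a["pixels"][150:270,300:420],b["pixels"][200:340,250:390])]))
```

```text
20.85 [-0.38134844  0.41008704 -0.18742492] [ 536.3765291  -435.16597747  198.60059698]
80 4 [-15. 117.  83.]
90 3 [ -9. 121.  91.]
100 1 [ -8. 119. 105.]
110 1 [ 21. 122. 119.]
120 28 [ 10. 120. 129.]
130 32 [ 12. 119. 134.]
mic head 72 [ -5.  -1. 203.] [-19. -16. 184.] [ 13.  14. 211.]
```

View pics/p8.png

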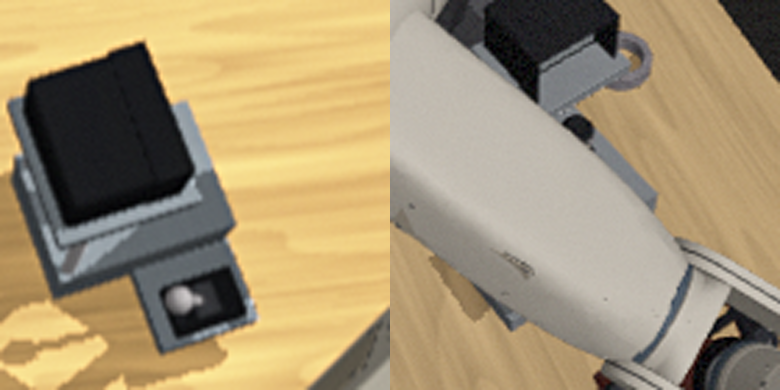

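The lever ball has moved from dock x −63 to about +11, leaning ~0.5 rad past upright, so it is at its stop. The mic head is centred and its top is at about 205 mm, so it is fully home. The arm is clear, so I'll hand in.

```bash
python3 -c "
from plant import manip
print(manip.finish_job())"
```

```text
the job is handed in; nothing more can be done
None
```

The microphone stands upright and fully home in the charging well, and the toggle lever is pushed over to its stop. The tape roll, bottle and lens cap were left alone, and the job was handed in at about 21 s.

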